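# Pack and close a round junction box

### The job

Pack the round metal junction box for site: lay every white terminal block on the bench flat on the floor of the box, then choose the one grey separator disc that fits inside the box, set it on the four ledges over the blocks and press it down firmly so that it sits level. Then set the lid on the rim with its key resting on the rim well to one side of the notch (an eighth of a turn or more), and without lifting it off turn it until the key drops into the notch; finish with the lid fully home and flush, and leave the other two discs and the roll of tape where they lie.

Things in the scene. Friction and masses are not known exactly. Their poses are not given: they have to be found in the camera images.
- box: round cast-aluminium junction box, open at the top, fixed to the bench. Outer diameter 164 mm (24-sided wall 8 mm thick), clear bore 148 mm, rim 58 mm and inner floor 6 mm above the bench. Origin: on the axis at bench height; z up; x points to the notch. A disc seated on the ledges has its origin 34 mm above this one, a seated lid 42 mm.
- box_ledges (a point): on the box's axis at the height of the ledges' tops, 34 mm above the bench. Four ledges stand against the inside of the wall, at 45, 135, 225 and 315 degrees from the box's x axis, each 18 mm wide and reaching in to 61 mm from the axis.
- box_notch (a point): middle of the only notch in the box's rim, at rim height, 78 mm from the box's axis along its own +x. The notch is 20 mm wide, 12 mm deep and goes right through the wall.
- lid: round metal lid, about 0.4 kg, lying on the bench on its six prongs, handle up. Flange 168 mm in diameter, from 16 to 22 mm above the origin. Six black prongs reach 16 mm down from it, round a circle whose outside measures 144 mm (narrower, 133 mm, at their tips); they centre it in the bore. Origin: on its axis, level with the prongs' tips; z up; x points to the key.
- lid_handle (a point): middle of the top of the lid's bar handle, on its axis, 52 mm above its origin. The bar runs along the lid's x: 70 mm long, 16 mm wide, from 22 to 52 mm above the origin.
- lid_key (a point): middle of the lid's only key, 80 mm from the lid's axis along its own +x, 11 mm above its origin. The key is 14 mm wide and reaches 10 mm below the flange, under a tab that sticks out 12 mm past it. With the key on the rim and the lid level, the lid's origin is 52 mm above the box's; let go like that, it tilts a few degrees.
- disc114: flat round separator disc of grey plastic, 114 mm in diameter and 5 mm thick, with an upright finger rib in the middle of its top: 50 mm long (along the disc's own x), 12 mm wide (along y), reaching from 5 to 21 mm above the underside. Origin: centre of the underside; z up. Too small: it drops between the ledges. Leave it.
- disc140: flat round separator disc of grey plastic, 140 mm in diameter and 5 mm thick, with an upright finger rib in the middle of its top: 50 mm long (along the disc's own x), 12 mm wide (along y), reaching from 5 to 21 mm above the underside. Origin: centre of the underside; z up. This size fits: it passes the 148 mm bore and rests on the ledges.
- disc160: flat round separator disc of grey plastic, 160 mm in diameter and 5 mm thick, with an upright finger rib in the middle of its top: 50 mm long (along the disc's own x), 12 mm wide (along y), reaching from 5 to 21 mm above the underside. Origin: centre of the underside; z up. Too large: it does not enter the bore. Leave it.
- tape: roll of black tape lying flat, 84 mm in diameter, 19 mm high. Leave alone. Origin: centre of the underside.
- block1: white plastic terminal block, 60 mm long (its own x), 24 x 24 mm in section (any long side may be up), 60 g. Two or three of the four are there, the rest absent. Three fit side by side on the box floor along the box's x, 30 mm apart. Origin: its centre (12 mm above the bench as it lies, 18 mm on the box floor).
- block2: white plastic terminal block, 60 mm long (its own x), 24 x 24 mm in section (any long side may be up), 60 g. Two or three of the four are there, the rest absent. Three fit side by side on the box floor along the box's x, 30 mm apart. Origin: its centre (12 mm above the bench as it lies, 18 mm on the box floor).
- block3: white plastic terminal block, 60 mm long (its own x), 24 x 24 mm in section (any long side may be up), 60 g. Two or three of the four are there, the rest absent. Three fit side by side on the box floor along the box's x, 30 mm apart. Origin: its centre (12 mm above the bench as it lies, 18 mm on the box floor).
- block4: white plastic terminal block, 60 mm long (its own x), 24 x 24 mm in section (any long side may be up), 60 g. Two or three of the four are there, the rest absent. Three fit side by side on the box floor along the box's x, 30 mm apart. Origin: its centre (12 mm above the bench as it lies, 18 mm on the box floor).
Not all that is in view belongs to the job. Leave any pink look-alike of the lid alone. What is shaped like the disc140 but turquoise is not meant.

How it is judged:
By the outcome, as a careful person would: the job done as asked, in the order asked, and still so for the second after the job is handed in, with the robot touching nothing.
Of block1, block2, block3, block4 only 2 to 3 are there at a start; the rules pass over those that are not, and their reading is None.
At some moment in a run one of block1, block2, block3, block4, disc140, lid may be knocked a few centimetres aside while the robot is not near it.
It also fails if it takes over 184 s, if anything falls off the work surface, if the arm or the gripper's body presses on something with over 40 N, if the wrist force passes 120 N, or if a joint passes its speed limit or range.

### The arm

A 7-joint arm with a two-finger parallel gripper is mounted at the origin on the work surface. World frame = base frame: x ahead of the robot, y to its left, z up, the work surface at z = 0. Lengths are in m, angles in rad, forces in N, time in s.
With the tool pointing down it reaches from about 0.4 to 0.875 m from the base axis. Payload 19.3 kg.
Tool frame: the origin (TCP) lies at the very end of the fingers, on their centre line; the grasp point (between the pads) lies 19 mm behind it; z points along the fingers, y is the line along which they close (so a half turn about z gives the same grasp; the last joint's range is limited). The gripper opens to 85 mm and grips with 20 to 120 N. Pads are 22 mm wide; open, the fingers measure 114 mm over their backs; the gripper's body (76 mm by 85 mm) begins 54 mm behind the grasp point. The pads swing forward as they close: fully open they stand 13 mm farther back than shut.
Start: joints at [1.259, 0.521, -0.036, 1.599, 0.021, 1.021, -0.113], TCP at [0.15, -0.607, 0.231] pointing down, gripper open.
Joint ranges: [-2.91, 2.91], [-0.3, 2.13], [-1.5, 1.42], [0.17, 2.43], [-1.26, 4.41], [0.16, 1.93], [-2.52, 2.52]. Speed limits (rad/s): [1.89, 1.89, 2.39, 2.39, 3.01, 3.01, 3.01].

### API

Orientations are given as [roll, pitch, yaw] about the fixed x, y, z axes, in that order (R = Rz(yaw) Ry(pitch) Rx(roll)).
In Python, from workcell import bot gives the robot as it stands. The module is installed in compiled form; this text tells all that it offers.
- The arm moves only by the tool apply_moves, never from a script. Its arguments are lists of equal length, an entry for each row: "claw": the finger opening in m, from 0 to 0.0854; "xyz": the shift along the tool's x, y, z in m, a list of three; "twist": the turn, a rotation vector about the tool's x, y, z in rad, a list of three. A call has 1 to 20 rows; each row shifts and turns the commanded pose from where the row before left it, along the tool's axes as they then stand; what a row does not reach is not made up. A row lasts 1/10 s, in which the tool goes at most 50 mm and 8.59 degrees, less where a joint would pass 70% of its speed; a pose out of reach is approached as far as the arm can. A call with a gripper value outside its range is refused whole. The fingers move at their own pace and stop on an object; "force" is the grip in N (left out, the last holds). Time passes only in rows, so rows that do not move let the fingers close. It gives the time, the measured TCP pose, the force, the opening and the grip force at its end, in the units of the state.
- bot.observe(): the state, without advancing time (a new reading comes with each control period).
- bot.grab_frame(name): name is "scene" or "top" or "wrist"; returns a dict with "img" (420x560x3 uint8, red, green, blue), "vfov" (degrees; the focal length in pixels is half the picture's height over the tangent of half this angle, whatever the lens; pixels are square), "cx", "cy" (the principal point, pixels), "view" (4x4, takes a point from world to camera coordinates). Camera axes: x right, y up, looking along -z (the intrinsics and any distortion apply to the point x, -y, -z); pixel columns grow to the right and rows downward; lengths in m; the calibration is good to about 2 mm. A picture is of the moment at which its call begins. There is no depth.
- bot.job_done(): hands the job in; it is judged then, once.
Trained networks look in the newest picture that a camera, given by its name, has taken for a name from the list of things; names that differ only in an ending like _2 or _b are one class to them, and where a whole thing is asked for, a point or a joint stands for the part that bears it (a point fixed in the world has none). Each returns a list of dicts, best first, with "score" (0 to 1); they miss things now and then, are a little off and sometimes report something else, mostly with a low value. They report only what shows in the picture. A call takes as long as a camera call. They do not tell look-alikes from the thing itself.
- bot.find_in(camera, query): "position" ([x, y, z] in m, in world coordinates, good to about 4 mm: the middle of the surface that is visible of it).
The state is a dict: "clock": time; "qpos": joint angles; "qd": joint speeds; "joint_efforts": joint torques, N m; "position": TCP position; "tool_rot": TCP orientation; "force": force on the tool from outside, world axes, zero at the start; "moment": the same for the moment, N m; "grip_width": finger opening in m; "finger_force": force on a finger pad.
Only numpy, scipy, OpenCV 4.12 (cv2) and the standard library are available. Lean on these libraries where they do the work, as an engineer would, in place of code of your own. Each camera call takes 0.05 s, during which the arm holds its last target. There are 200 camera calls.

## Working session

There is one attempt and no reset: what is moved stays moved. The work goes in short steps, Python scripts to look and compute and a tool call to move; the robot and the scene stay as the last step left them, time stands still between calls to the robot, and variables do not carry over. Pictures are saved under pics/ and viewed, at most 14 in all, crops included, and the job is handed in when it is done.

Besides the shell and the picture viewer there is one more tool, called after "Emit:" by a JSON object that holds its "fn" and its "kwargs". apply_moves: Moves the arm, as the interface text tells. Its arguments: {"type":"object","properties":{"claw":{"type":"array"},"xyz":{"type":"array"},"twist":{"type":"array"},"force":{"type":"number"}},"required":["claw","xyz","twist"]}

```bash
mkdir -p pics; cat > h.py <<'E'
import numpy as np, cv2
from workcell import bot
def grab(cam,save=None):
    f=bot.grab_frame(cam)
    if save: cv2.imwrite('pics/'+save,cv2.cvtColor(f['img'],cv2.COLOR_RGB2BGR))
    return f
def foc(f): return f['img'].shape[0]/2/np.tan(np.radians(f['vfov'])/2)
def px(f,p):
    c=np.array(f['view'])@np.append(p,1); F=foc(f)
    return np.array([f['cx']+F*c[0]/-c[2], f['cy']-F*c[1]/-c[2]])
def ray(f,uv,z):
    V=np.array(f['view']);R=V[:3,:3];t=V[:3,3];F=foc(f)
    d=R.T@np.array([(uv[0]-f['cx'])/F,-(uv[1]-f['cy'])/F,-1]);o=-R.T@t
    return o+d*(z-o[2])/d[2]
E
cat > a.py <<'E'
from h import *
s=bot.observe(); print(s)
for c in ['scene','top']:
    f=grab(c,c+'1.png'); print(c,{k:(np.round(v,3).tolist() if k=='view' else v) for k,v in f.items() if k!='img'})
    for q in ['box','box_notch','lid','lid_handle','lid_key','disc114','disc140','disc160','tape','block1']:
        for r in bot.find_in(c,q):
            if r['score']>.2: print(c,q,np.round(r['position'],3),round(r['score'],2),np.round(px(f,r['position'])))
E
python3 a.py
```

```text
{'clock': 0.0, 'qpos': array([ 1.25878808,  0.52202706, -0.03631722,  1.600026  ,  0.02126164,
        1.02114385, -0.11280951]), 'qd': array([-0.0008009 , -0.00055304, -0.0014846 , -0.00021063,  0.00149481,
       -0.00182538,  0.00147726]), 'joint_efforts': array([ 1.16408024e-03, -9.27090740e+01,  1.98064193e+00, -3.69937956e+01,
        1.80589012e-02,  8.12439364e-03,  1.60241092e-05]), 'position': array([ 0.14951333, -0.6064784 ,  0.23071131]), 'tool_rot': array([-3.14038302e+00,  1.46948784e-04,  2.41812579e-01]), 'force': array([ 0.38698697,  0.10560315, -0.33988991]), 'moment': array([ 0.00392114, -0.01110214,  0.02983011]), 'finger_force': 0.0, 'grip_width': 0.0857817334728419}
scene {'vfov': 57.1030227706309, 'cx': 287.5596211665523, 'cy': 215.54732138289884, 'view': [[0.866, 0.5, -0.012, -0.447], [-0.26, 0.47, 0.844, 0.029], [0.428, -0.727, 0.536, -1.399], [0.0, 0.0, 0.0, 1.0]]}
scene box [ 0.581 -0.207  0.026] 0.92 [269. 293.]
scene box_notch [ 0.577 -0.204  0.024] 0.91 [268. 292.]
scene lid [0.457 0.005 0.022] 0.7 [272. 238.]
scene lid [0.247 0.319 0.019] 0.63 [269. 182
[... 1727 characters left out ...]
5 [254. 143.]
top disc114 [0.623 0.545 0.005] 0.86 [105. 158.]
top disc114 [0.438 0.235 0.002] 0.82 [218. 222.]
top disc114 [0.588 0.344 0.009] 0.72 [178. 168.]
top disc140 [0.654 0.132 0.007] 0.95 [254. 143.]
top disc140 [0.623 0.545 0.005] 0.86 [105. 158.]
top disc140 [0.438 0.235 0.002] 0.82 [218. 222.]
top disc140 [0.588 0.344 0.009] 0.72 [178. 168.]
top disc160 [0.654 0.132 0.007] 0.95 [254. 143.]
top disc160 [0.623 0.545 0.005] 0.86 [105. 158.]
top disc160 [0.438 0.235 0.002] 0.82 [218. 222.]
top disc160 [0.588 0.344 0.009] 0.72 [178. 168.]
top tape [0.42  0.411 0.017] 0.57 [152. 230.]
top block1 [ 0.686 -0.072  0.024] 0.71 [329. 127.]
top block1 [ 0.394 -0.242  0.02 ] 0.57 [397. 232.]
```

View pics/top1.png

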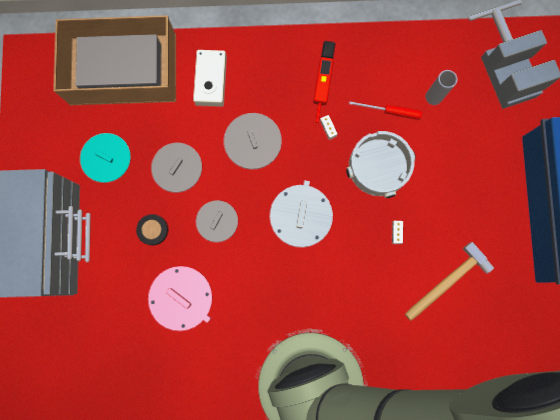

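View pics/scene1.png

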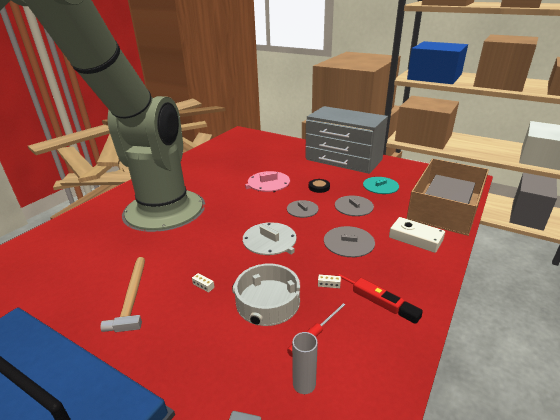

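Top view:
- White blocks are at (329,127) and (397,232); the box is at (381,164).
- The grey lid is at (301,216) with its key up at (306,184). The pink look-alike is at (180,299).
- There are three grey discs: (254,143) is the largest at about 58 px, (176,167) is about 51 px (disc140), and (217,221) is about 42 px. The turquoise look-alike is at (105,158).
- The white switch box at (210,78) could be mistaken for a block.

I'll check these choices in one close crop.

```bash
python3 - <<'E'
import cv2,numpy as np
t=cv2.imread('pics/top1.png');s=cv2.imread('pics/scene1.png')
a=cv2.resize(t[105:255,140:430],None,fx=2.75,fy=2.75,interpolation=cv2.INTER_CUBIC)[:, :798]
b=cv2.resize(s[255:330,190:350],None,fx=2.4,fy=2.4,interpolation=cv2.INTER_CUBIC)
o=np.zeros((a.shape[0]+b.shape[0],798,3),np.uint8);o[:a.shape[0],:a.shape[1]]=a;o[a.shape[0]:,:b.shape[1]]=b
c=cv2.resize(s[215:260,230:320],None,fx=4,fy=4,interpolation=cv2.INTER_CUBIC);o[a.shape[0]:,400:760]=c[:180]
cv2.imwrite('pics/c1.png',o[:600])
# disc diameters in px by colour
for n,(u,v) in dict(A=(254,143),B=(176,167),C=(217,221)).items():
    col=t[v+12,u-12].astype(int);m=(np.abs(t.astype(int)-col).max(2)<30).astype(np.uint8)
    k,l,st,ce=cv2.connectedComponentsWithStats(m);i=l[v+12,u-12];print(n,st[i],ce[i])
E
```

```text
A [ 224  113   57   56 2465] [252.34158215 140.35375254]
B [ 152  143   50   49 1889] [176.29857067 166.8496559 ]
C [ 196  201   42   41 1306] [216.60796325 220.66845329]
```

View pics/c1.png

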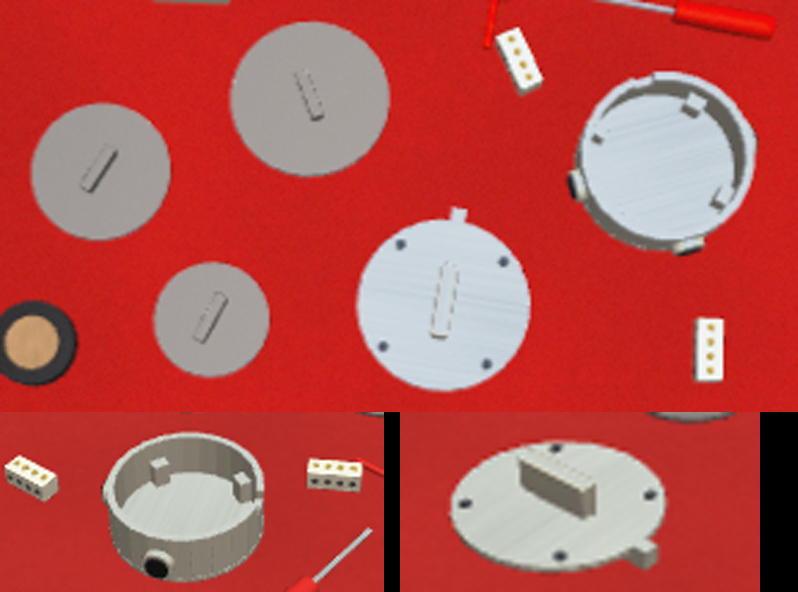

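The crop confirms the choices: grey disc B (50 px) is disc140, the blocks carry gold dots, and the lid's key is at crop (458,214). The box notch is near crop (640,80), about 15–20° left of up. First I'll move above the near block.

Emit:
{"fn": "apply_moves", "kwargs": {"claw": [0.05,0.05,0.05,0.05,0.05,0.05,0.05,0.05,0.05,0.05,0.05,0.05,0.05,0.05,0.05,0.05,0.05,0.05,0.05,0.05], "xyz": [[0,0,0],[0,0,0],[0,0,0],[0.016,-0.024,0.002],[0.016,-0.024,0.002],[0.016,-0.024,0.002],[0.016,-0.024,0.002],[0.016,-0.024,0.002],[0.016,-0.024,0.002],[0.016,-0.024,0.002],[0.016,-0.024,0.002],[0.016,-0.024,0.002],[0.016,-0.024,0.002],[0.016,-0.024,0.002],[0.016,-0.024,0.002],[0.016,-0.024,0.002],[0.016,-0.024,0.002],[0.016,-0.024,0.002],[0,0,0],[0,0,0]], "twist": [[0,0,0.08],[0,0,0.08],[0,0,0.081],[0,0,0],[0,0,0],[0,0,0],[0,0,0],[0,0,0],[0,0,0],[0,0,0],[0,0,0],[0,0,0],[0,0,0],[0,0,0],[0,0,0],[0,0,0],[0,0,0],[0,0,0],[0,0,0],[0,0,0]]}}

```text
clock: 3.1
position: [0.3895, -0.2465, 0.2014]
tool_rot: [3.141, -0.0, 0.002]
force: [-0.6, 0.7, 0.1]
grip_width: 0.0497
finger_force: 0.0
```

```bash
cat >> h.py <<'E'
def plan(x,y,z,yaw=None):
    s=bot.observe();p=s['position'];w=s['tool_rot'][2]
    tw=0 if yaw is None else (w-yaw+np.pi)%(2*np.pi)-np.pi
    if yaw is None: yaw=w
    d=np.array([x,y,z])-p;c,q=np.cos(yaw),np.sin(yaw)
    print('now',np.round(p,4),round(w,3),'twist',round(tw,4),'then tool shift',np.round([c*d[0]+q*d[1],q*d[0]-c*d[1],-d[2]],4))
def rect(f,xy,z,thr=150,rng=90):
    'white block nearest seed xy: centre and long-axis yaw at height z'
    im=f['img'].astype(int);m=((im.min(2)>thr)).astype(np.uint8)
    n,l,st,ce=cv2.connectedComponentsWithStats(m);u=px(f,[*xy,z])
    ok=[i for i in range(1,n) if st[i,4]>60]
    i=min(ok,key=lambda i:np.hypot(*(ce[i]-u)))
    c=max(cv2.findContours((l==i).astype(np.uint8),cv2.RETR_EXTERNAL,cv2.CHAIN_APPROX_NONE)[0],key=len)[:,0]
    P=np.array([ray(f,q,z)[:2] for q in c]);r=cv2.minAreaRect((P*1000).astype(np.float32))
    B=cv2.boxPoints(r);e=B[1]-B[0];g=B[2]-B[1];e=e if np.hypot(*e)>np.hypot(*g) else g
    return np.round(r[0],1),np.round(r[1],1),round(float(np.arctan(e[1]/e[0])),3),ce[i]
E
cat > b.py <<'E'
from h import *
f=grab('wrist','w1.png');print(rect(f,(.395,-.243),.024), px(f,[.395,-.243,.024]))
for r in bot.find_in('wrist','block1'): print('wrist',np.round(r['position'],4),r['score'])
g=grab('top','top2.png')
for s in [(.395,-.243),(.686,-.073)]: print(rect(g,s,.024))
g2=grab('scene','scene2.png')
for r in bot.find_in('scene','block1')+bot.find_in('top','block1'): print(np.round(r['position'],3),r['score'])
cv2.imwrite('pics/m2.png',cv2.cvtColor(np.hstack([f['img'][:, :], g['img'][:,:]])[::,::],cv2.COLOR_RGB2BGR))
i=cv2.imread('pics/m2.png');cv2.imwrite('pics/m2.png',cv2.resize(i,None,fx=.71,fy=.71))
E
python3 b.py
```

```text
(array([ 394.5, -245.3]), array([23.7, 60.2]), -0.079, array([278.61278195, 176.14160401])) [275.8736181  176.76207275]
wrist [ 0.393  -0.2489  0.0181] 0.7
(array([ 394.6, -242.6]), array([23.7, 56. ]), -0.057, array([397.03448276, 234.25517241]))
(array([689.7, -72. ]), array([60.1, 24.6]), 0.409, array([328.46927374, 125.96089385]))
[ 0.693 -0.08   0.024] 0.8
[0.427 0.396 0.015] 0.46
[ 0.384 -0.239  0.024] 0.69
[0.588 0.342 0.008] 0.41
```

View pics/m2.png

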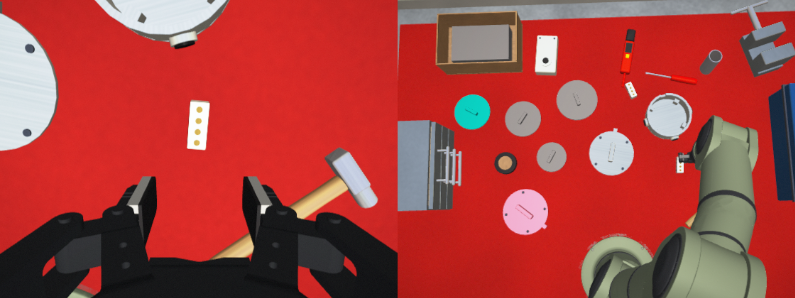

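The wrist view shows the block at (278,176), measuring 60×24 mm. The second top view shows no third block so far. I'll grasp this one.

Emit:
{"fn": "apply_moves", "kwargs": {"claw": [0.05,0.05,0.05,0.05,0.05,0.05,0.05,0.05,0.05,0.01,0.01,0.01,0.01,0.01,0.01,0.01,0.01,0.01,0.01,0.01], "xyz": [[0.005,-0.0016,0],[0,0,0.028],[0,0,0.028],[0,0,0.028],[0,0,0.028],[0,0,0.028],[0,0,0.028],[0,0,0.028],[0,0,0],[0,0,0],[0,0,0],[0,0,0],[0,0,0],[0,0,0],[0,0,-0.03],[0,0,-0.03],[0,0,-0.03],[0,0,-0.03],[0,0,-0.03],[0,0,0]], "twist": [[0,0,0.081],[0,0,0],[0,0,0],[0,0,0],[0,0,0],[0,0,0],[0,0,0],[0,0,0],[0,0,0],[0,0,0],[0,0,0],[0,0,0],[0,0,0],[0,0,0],[0,0,0],[0,0,0],[0,0,0],[0,0,0],[0,0,0],[0,0,0]], "force": 40}}

```text
clock: 5.4
position: [0.3959, -0.246, 0.1594]
tool_rot: [3.139, -0.006, -0.081]
force: [-0.2, -0.5, -1.9]
grip_width: 0.0232
finger_force: 39.5
```

Emit:
{"fn": "apply_moves", "kwargs": {"claw": [0.01,0.01,0.01,0.01,0.01,0.01,0.01], "xyz": [[0.022,-0.008,-0.024],[0.022,-0.008,-0.024],[0.022,-0.008,-0.024],[0.022,-0.008,-0.024],[0.022,-0.008,-0.024],[0.022,-0.008,-0.024],[0,0,0]], "twist": [[0,0,0],[0,0,0],[0,0,0],[0,0,0],[0,0,0],[0,0,0],[0,0,0]]}}

```text
clock: 6.1
position: [0.5328, -0.2066, 0.3018]
tool_rot: [3.141, -0.005, -0.078]
force: [-1.1, 0.3, -0.9]
grip_width: 0.0226
finger_force: 39.5
```

```bash
python3 - <<'E'
from h import *
f=grab('wrist','w3.png');print(bot.observe()['position'],px(f,[.58,-.21,.058]))
np.save('w3.npy',f,allow_pickle=True)
E
```

```text
[ 0.53085827 -0.20720642  0.30006078] [279.71892257 125.91127165]
```

View pics/w3.png

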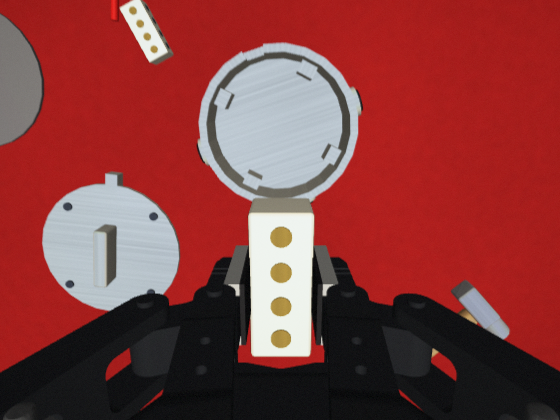

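The wrist view shows the box with ledges at (307,69), (225,98), (331,153) and (253,179), and a rim break near (256,50) for the notch. The lid's key is at (114,179).

```bash
cat >> h.py <<'E'
from scipy.optimize import minimize
def circ(f,x,y,r,z,n=180,a=None):
    a=np.linspace(0,2*np.pi,n,endpoint=False) if a is None else a
    V=np.array(f['view']);P=np.c_[x+r*np.cos(a),y+r*np.sin(a),np.full(len(a),z)]@V[:3,:3].T+V[:3,3];F=foc(f)
    return np.c_[f['cx']+F*P[:,0]/-P[:,2],f['cy']-F*P[:,1]/-P[:,2]]
def samp(g,uv): return cv2.remap(g,uv[:,:1].astype(np.float32),uv[:,1:].astype(np.float32),cv2.INTER_LINEAR,borderMode=cv2.BORDER_REPLICATE)[:,0]
def fitcirc(f,x,y,rz,a=None,span=.02):
    'centre maximising the step of green across circles (r,z,sign)'
    g=cv2.GaussianBlur(f['img'][:,:,1].astype(np.float32),(0,0),.7)
    def sc(p): return sum(s*np.mean(np.clip(samp(g,circ(f,p[0],p[1],r-.0015,z,a=a))-samp(g,circ(f,p[0],p[1],r+.0015,z,a=a)),-60,60)) for r,z,s in rz)
    best=max(((sc((x+i,y+j)),x+i,y+j) for i in np.arange(-span,span+.001,.002) for j in np.arange(-span,span+.001,.002)))
    best=max(((sc((best[1]+i,best[2]+j)),best[1]+i,best[2]+j) for i in np.arange(-.002,.0021,.0005) for j in np.arange(-.002,.0021,.0005)))
    return np.round(best,4)
E
python3 - <<'E'
from h import *
f=np.load('w3.npy',allow_pickle=True).item()
L=np.array([ray(f,q,.034)[:2] for q in [(307,69),(331,153),(253,179),(225,98)]])
c=L.mean(0);print(c,np.hypot(*(L-c).T),np.degrees(np.arctan2(*(L-c).T[::-1])))
for rz in ([(.082,.058,1)],[(.074,.058,1)],[(.082,.058,1),(.074,.058,1)]): print(fitcirc(f,c[0],c[1],rz))
b=fitcirc(f,c[0],c[1],[(.082,.058,1),(.074,.058,1)])
n=ray(f,(256,51),.055)[:2]-b[1:];print('notch',np.degrees(np.arctan2(n[1],n[0])),np.hypot(*n))
g=f['img'][:,:,1].astype(np.float32);a=np.radians(np.arange(-10,60,2))
print([ (int(np.degrees(t)),int(v)) for t,v in zip(a,samp(g,circ(f,b[1],b[2],.0775,.058,a=a)))])
# lid
k=ray(f,(113.5,180),.019);print('key',k)
l=fitcirc(f,.449,.005,[(.084,.022,1)]);print('lid',l,np.degrees(np.arctan2(k[1]-l[2],k[0]-l[1])))
i=f['img'][30:210,180:380];i=cv2.resize(i,None,fx=3,fy=3,interpolation=cv2.INTER_CUBIC);cv2.imwrite('pics/c3.png',cv2.cvtColor(i,cv2.COLOR_RGB2BGR))
plan(b[1],b[2],.2,0.25)
print(rect(f,(.69,-.072),.024))
E
```

```text
[ 0.57881738 -0.20907399] [0.06584457 0.06497379 0.06586238 0.06499497] [ -31.1287904  -121.39029107  148.8895664    58.59410115]
[48.5917  0.5773 -0.2066]
[27.3357  0.5758 -0.2181]
[27.13    0.5853 -0.2176]
notch 20.247816132264024 0.07314504753589594
[(-10, 28), (-8, 28), (-6, 27), (-4, 29), (-2, 27), (0, 28), (2, 28), (4, 28), (6, 28), (8, 29), (10, 28), (12, 36), (14, 39), (16, 29), (18, 30), (20, 29), (22, 31), (24, 34), (26, 55), (28, 106), (29, 174), (32, 201), (34, 199), (36, 198), (38, 196), (40, 196), (42, 202), (44, 197), (46, 201), (48, 196), (50, 200), (52, 195), (54, 194), (56, 184), (58, 161)]
key [ 0.53121761 -0.0099687   0.019     ]
lid [5.09949e+01 4.46000e-01 8.50000e-03] -12.228261792549787
now [ 0.5309 -0.2072  0.3001] -0.079 twist -0.3289 then tool shift [0.0502 0.0235 0.1001]
(array([688.1, -74.7]), array([59.3, 23.7]), 0.386, array([143.53395586,  29.56027165]))
```

View pics/c3.png

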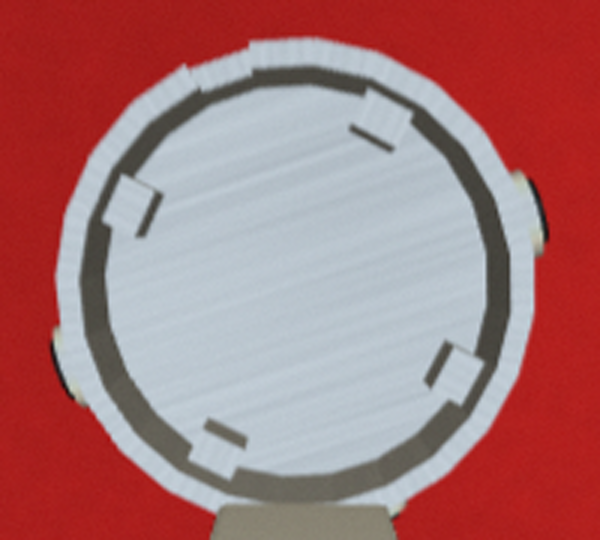

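Box centre ≈ (0.578, −0.208), yaw ≈ 0.24 rad. I'll place the first block 24 mm to the −y side.

Emit:
{"fn": "apply_moves", "kwargs": {"claw": [0.01,0.01,0.01,0.01,0.01,0.01,0.01,0.01,0.01,0.01,0.01,0.01,0.01,0.01,0.01,0.01,0.036,0.036,0.036,0.036], "xyz": [[0,0,0],[0,0,0],[0,0,0],[0.0228,0.018,0],[0.0228,0.018,0],[0,0,0.034],[0,0,0.034],[0,0,0.034],[0,0,0.034],[0,0,0.034],[0,0,0.034],[0,0,0.034],[0,0,0.034],[0,0,0.008],[0,0,0.008],[0,0,0],[0,0,0],[0,0,0],[0,0,0],[0,0,0]], "twist": [[0,0,-0.106],[0,0,-0.106],[0,0,-0.107],[0,0,0],[0,0,0],[0,0,0],[0,0,0],[0,0,0],[0,0,0],[0,0,0],[0,0,0],[0,0,0],[0,0,0],[0,0,0],[0,0,0],[0,0,0],[0,0,0],[0,0,0],[0,0,0],[0,0,0]]}}

```text
clock: 8.15
position: [0.5828, -0.2321, 0.0117]
tool_rot: [3.141, -0.0, 0.239]
force: [0.4, -0.1, -0.4]
grip_width: 0.0361
finger_force: 0.0
```

Emit:
{"fn": "apply_moves", "kwargs": {"claw": [0.036,0.036,0.036,0.05,0.05,0.05,0.05,0.05,0.05,0.05,0.05,0.05,0.05,0.05,0.05], "xyz": [[0,0,-0.032],[0,0,-0.032],[0,0,-0.032],[0,0,-0.032],[0,0,-0.032],[0,0,-0.032],[0,0,0],[0,0,0],[0.0265,-0.0176,0],[0.0265,-0.0176,0],[0.0265,-0.0176,0],[0.0265,-0.0176,0],[0.0265,-0.0176,0],[0.0265,-0.0176,0],[0,0,0]], "twist": [[0,0,0],[0,0,0],[0,0,0],[0,0,0],[0,0,0],[0,0,0],[0,0,-0.078],[0,0,-0.078],[0,0,0],[0,0,0],[0,0,0],[0,0,0],[0,0,0],[0,0,0],[0,0,0]]}}

```text
clock: 9.65
position: [0.6903, -0.068, 0.203]
tool_rot: [-3.139, -0.001, 0.4]
force: [0.4, 0.4, 0.1]
grip_width: 0.0499
finger_force: 0.0
```

```bash
python3 - <<'E'
from h import *
f=grab('wrist','w4.png');r=rect(f,(.689,-.0735),.024);print(r);plan(r[0][0]/1e3,r[0][1]/1e3,.005,r[2])
f=grab('top','top4.png')
f=grab('scene','scene4.png')
for c in ['top','scene']:
  for q in bot.find_in(c,'block1'): print(np.round(q['position'],3),q['score'])
E
```

```text
(array([689.3, -74.7]), array([59.4, 23.8]), 0.395, array([286.06595477, 185.0741206 ]))
now [ 0.6893 -0.0708  0.203 ] 0.398 twist 0.003 then tool shift [-0.0015  0.0036  0.198 ]
[ 0.688 -0.073  0.028] 0.46
[ 0.582 -0.236  0.032] 0.77
[ 0.69  -0.082  0.023] 0.49
```

Emit:
{"fn": "apply_moves", "kwargs": {"claw": [0.05,0.05,0.05,0.05,0.05,0.05,0.05,0.05,0.05,0.01,0.01,0.01,0.01,0.01,0.01,0.01,0.01,0.01,0.01,0.01], "xyz": [[0,0.0015,0],[0,0,0.028],[0,0,0.028],[0,0,0.028],[0,0,0.028],[0,0,0.028],[0,0,0.028],[0,0,0.028],[0,0,0.002],[0,0,0],[0,0,0],[0,0,0],[0,0,0],[0,0,0],[0,0,-0.03],[0,0,-0.03],[0,0,-0.03],[0,0,-0.03],[0,0,-0.03],[0,0,0]], "twist": [[0,0,0],[0,0,0],[0,0,0],[0,0,0],[0,0,0],[0,0,0],[0,0,0],[0,0,0],[0,0,0],[0,0,0],[0,0,0],[0,0,0],[0,0,0],[0,0,0],[0,0,0],[0,0,0],[0,0,0],[0,0,0],[0,0,0],[0,0,0]]}}

```text
clock: 11.9
position: [0.6915, -0.0749, 0.1607]
tool_rot: [3.138, -0.006, 0.394]
force: [-0.3, 0.6, -0.3]
grip_width: 0.0229
finger_force: 39.6
```

```bash
python3 - <<'E'
from h import *
bot.grab_frame('wrist')
plan(.578-.0057,-.208+.0233,.0125,.24)
E
```

```text
now [ 0.6905 -0.0749  0.1582] 0.395 twist 0.1546 then tool shift [-0.1409  0.0786  0.1457]
```

Emit:
{"fn": "apply_moves", "kwargs": {"claw": [0.01,0.01,0.01,0.01,0.01,0.01,0.01,0.01,0.01,0.01,0.01,0.01,0.01,0.01,0.01,0.036,0.036,0.036,0.036], "xyz": [[0,0,0],[0,0,0],[-0.0282,0.0157,0],[-0.0282,0.0157,0],[-0.0282,0.0157,0],[-0.0282,0.0157,0],[-0.0282,0.0157,0],[0,0,0],[0,0,0.033],[0,0,0.033],[0,0,0.033],[0,0,0.033],[0,0,0.006],[0,0,0.005],[0,0,0],[0,0,0],[0,0,0],[0,0,0],[0,0,0]], "twist": [[0,0,0.077],[0,0,0.078],[0,0,0],[0,0,0],[0,0,0],[0,0,0],[0,0,0],[0,0,0],[0,0,0],[0,0,0],[0,0,0],[0,0,0],[0,0,0],[0,0,0],[0,0,0],[0,0,0],[0,0,0],[0,0,0],[0,0,0]]}}

```text
clock: 13.85
position: [0.5712, -0.1845, 0.0126]
tool_rot: [3.141, -0.0, 0.24]
force: [0.1, -0.1, 0.3]
grip_width: 0.036
finger_force: 0.0
```

Emit:
{"fn": "apply_moves", "kwargs": {"claw": [0.036,0.036,0.036,0.05,0.05,0.05,0.05,0.05,0.05,0.05,0.05], "xyz": [[0,0,-0.033],[0,0,-0.033],[0,0,-0.033],[0,0,-0.033],[0,0,-0.033],[0,0,-0.033],[0,0,-0.033],[0,0,-0.033],[0,0,-0.033],[0,0,0],[0,0,0]], "twist": [[0,0,0],[0,0,0],[0,0,0],[0,0,0],[0,0,0],[0,0,0],[0,0,0],[0,0,0],[0,0,0],[0,0,0],[0,0,0]]}}

```text
clock: 14.95
position: [0.571, -0.1845, 0.3097]
tool_rot: [3.141, -0.001, 0.24]
force: [-0.9, 0.0, -0.9]
grip_width: 0.0502
finger_force: 0.0
```

```bash
python3 - <<'E'
from h import *
w=grab('wrist','w5.png');np.save('w5.npy',w,allow_pickle=True)
for q in bot.find_in('wrist','block1'): print('w',np.round(q['position'],3),q['score'])
t=grab('top','top5.png');
for q in bot.find_in('top','disc140'): print('t',np.round(q['position'],3),q['score'])
print('disc140',fitcirc(t,.588,.342,[(.07,.005,-1)]),fitcirc(t,.588,.342,[(.07,.005,1)]))
print('lid',fitcirc(t,.447,.009,[(.084,.022,1)]))
s=grab('scene','scene5.png')
a=np.hstack([w['img'],t['img']]);a=cv2.resize(a,(800,300),interpolation=cv2.INTER_AREA)
b=cv2.resize(s['img'],(400,300),interpolation=cv2.INTER_AREA);c=cv2.resize(t['img'][120:210,120:290],(400,212))
o=np.zeros((600,800,3),np.uint8);o[:300]=a;o[300:,:400]=b;o[300:512,400:]=c
cv2.imwrite('pics/m5.png',cv2.cvtColor(o,cv2.COLOR_RGB2BGR))
bot.observe()
print(bot.observe()['position'])
E
```

```text
w [ 0.595 -0.26   0.029] 0.87
w [ 0.577 -0.184  0.033] 0.64
w [0.453 0.01  0.024] 0.44
t [0.439 0.238 0.004] 0.85
t [0.588 0.344 0.008] 0.83
t [0.657 0.136 0.006] 0.74
disc140 [-2.6605  0.566   0.32  ] [51.6592  0.593   0.349 ]
lid [5.87333e+01 4.45500e-01 1.15000e-02]
[ 0.57070026 -0.18436405  0.3083564 ]
```

View pics/m5.png

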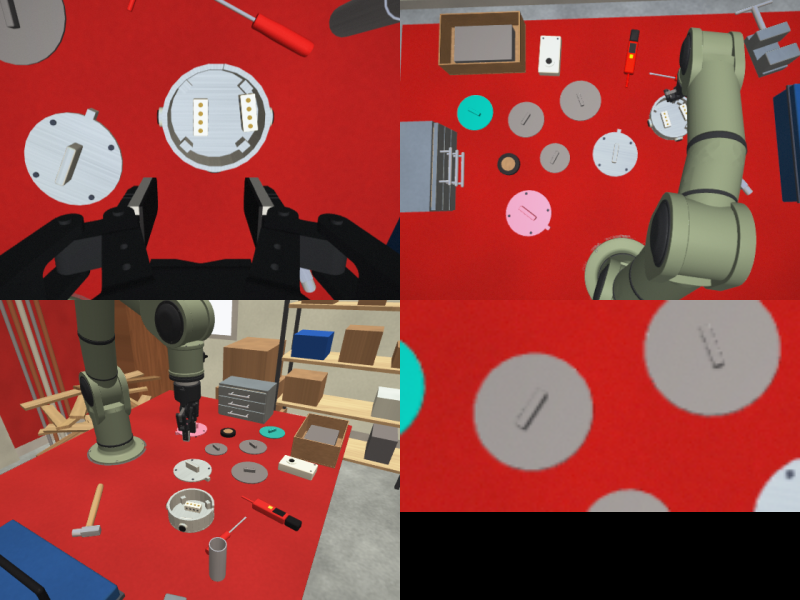

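The montage shows both blocks in the box. The right one (248,115) is nearer the wall than I set it. The three discs are undisturbed, and there's no third block. I'll check whether both blocks lie flat.

```bash
python3 - <<'E'
from h import *
f=np.load('w5.npy',allow_pickle=True).item()
print(px(f,[.595,-.26,.03]),px(f,[.577,-.184,.03]))
i=cv2.resize(f['img'][80:250,210:395],None,fx=4,fy=4,interpolation=cv2.INTER_CUBIC)[:600,:800]
cv2.imwrite('pics/c5.png',cv2.cvtColor(i,cv2.COLOR_RGB2BGR))
hsv=cv2.cvtColor(f['img'],cv2.COLOR_RGB2HSV)
m=((hsv[:,:,2]>205)&((hsv[:,:,0]<75)|(hsv[:,:,1]<15))).astype(np.uint8)
n,l,st,ce=cv2.connectedComponentsWithStats(m);print([ (st[k].tolist()) for k in range(1,n) if st[k,4]>150])
E
```

```text
[348.25347433 160.37543474] [280.49108981 159.87854397]
[[358, 19, 81, 56, 1423], [337, 131, 24, 55, 948], [270, 139, 22, 52, 930]]
```

View pics/c5.png

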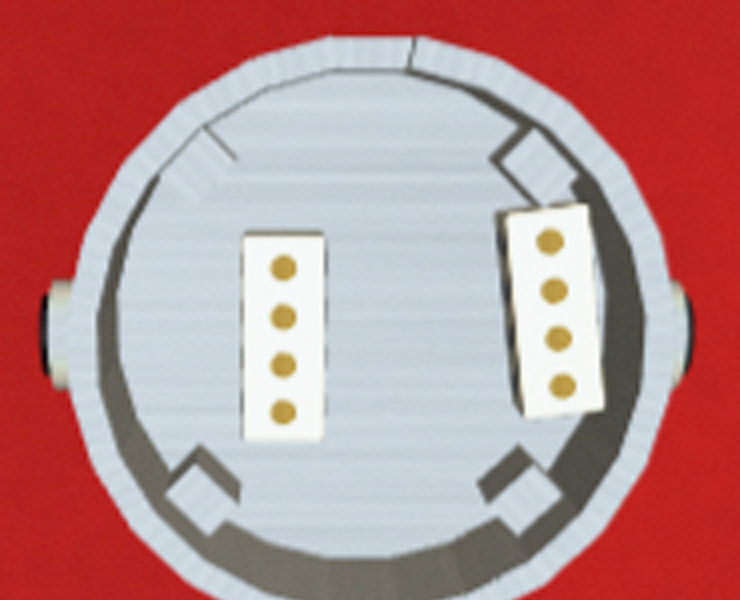

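```bash
python3 - <<'E'
from h import *
f=np.load('w5.npy',allow_pickle=True).item()
def quad(cs,z):
    P=np.array([ray(f,(210+u/4,80+v/4),z)[:2] for u,v in cs])*1000
    e=[np.hypot(*(P[i]-P[i-1])).round(1) for i in range(4)];return P.mean(0).round(1),e,np.degrees(np.arctan2(*(P[1]-P[2])[::-1])).round(1),P.round(0).tolist()
print(quad([(243,235),(324,235),(322,440),(243,440)],.030))
print(quad([(507,213),(587,205),(605,410),(525,417)],.030))
for n,cs in dict(a=[(205,185),(538,165),(525,500),(205,495)]).items(): 
  P=np.array([ray(f,(210+u/4,80+v/4),.034)[:2] for u,v in cs]);print(P.mean(0),np.degrees(np.arctan2(*(P-P.mean(0)).T[::-1])))
print(fitcirc(f,.578,-.208,[(.082,.058,1)]))
E
```

```text
(array([ 571.5, -185.7]), [np.float64(59.6), np.float64(23.0), np.float64(59.6), np.float64(23.2)], np.float64(13.6), [[598.0, -168.0], [603.0, -190.0], [545.0, -204.0], [540.0, -181.0]])
(array([ 597.5, -260.2]), [np.float64(59.3), np.float64(22.6), np.float64(59.6), np.float64(23.4)], np.float64(21.9), [[621.0, -239.0], [629.0, -260.0], [574.0, -282.0], [566.0, -260.0]])
[ 0.57746184 -0.20926898] [  60.2714848   -29.63221296 -121.40816463  147.73839343]
[56.8505  0.5785 -0.2095]
```

The block lies flat (59.5×23 mm at z=0.03) against the wall, below the ledge tops, so that's fine. Next is disc140.

Emit:
{"fn": "apply_moves", "kwargs": {"claw": [0.05,0.05,0.05,0.05,0.05,0.05,0.05,0.05,0.05,0.05,0.05,0.05,0.05,0.05,0.05,0.05,0.05,0.05,0.05,0.05], "xyz": [[0,0,0],[0,0,0],[0,0,0],[0,0,0],[0,0,0],[0,0,0],[0,0,0],[-0.0243,-0.0373,0.005],[-0.0243,-0.0373,0.005],[-0.0243,-0.0373,0.005],[-0.0243,-0.0373,0.005],[-0.0243,-0.0373,0.005],[-0.0243,-0.0373,0.005],[-0.0243,-0.0373,0.005],[-0.0243,-0.0373,0.005],[-0.0243,-0.0373,0.005],[-0.0243,-0.0373,0.005],[-0.0243,-0.0373,0.005],[-0.0243,-0.0373,0.005],[0,0,0]], "twist": [[0,0,0.123],[0,0,0.123],[0,0,0.123],[0,0,0.123],[0,0,0.123],[0,0,0.123],[0,0,0.122],[0,0,0],[0,0,0],[0,0,0],[0,0,0],[0,0,0],[0,0,0],[0,0,0],[0,0,0],[0,0,0],[0,0,0],[0,0,0],[0,0,0],[0,0,0]]}}

```text
clock: 17.2
position: [0.5906, 0.3356, 0.248]
tool_rot: [3.139, 0.004, -0.611]
force: [-0.3, 0.4, -0.7]
grip_width: 0.0499
finger_force: 0.0
```

```bash
python3 - <<'E'
from h import *
f=grab('wrist','w6.png');print(bot.observe()['position'])
np.save('w6.npy',f,allow_pickle=True)
d=fitcirc(f,.593,.349,[(.07,.005,1)],span=.024);print(d)
for r in (.057,.064,.07,.076,.08): print(r,fitcirc(f,d[1],d[2],[(r,.005,1)],span=.004))
plan(d[1],d[2],.2,-.62)
i=f['img'];u=px(f,[d[1],d[2],.021]).astype(int);print(u)
c=cv2.resize(i,(800,600),interpolation=cv2.INTER_CUBIC);cv2.imwrite('pics/c6.png',cv2.cvtColor(c,cv2.COLOR_RGB2BGR))
E
```

```text
[0.59159329 0.33142987 0.24867519]
[60.      0.593   0.3465]
0.057 [0.4184 0.599  0.3405]
0.064 [22.4247  0.5975  0.351 ]
0.07 [60.      0.593   0.3465]
0.076 [19.3401  0.599   0.351 ]
0.08 [6.5437 0.599  0.3405]
now [0.5916 0.3314 0.2487] -0.615 twist 0.0049 then tool shift [-0.0076 -0.0131  0.0487]
[269 176]
```

View pics/c6.png

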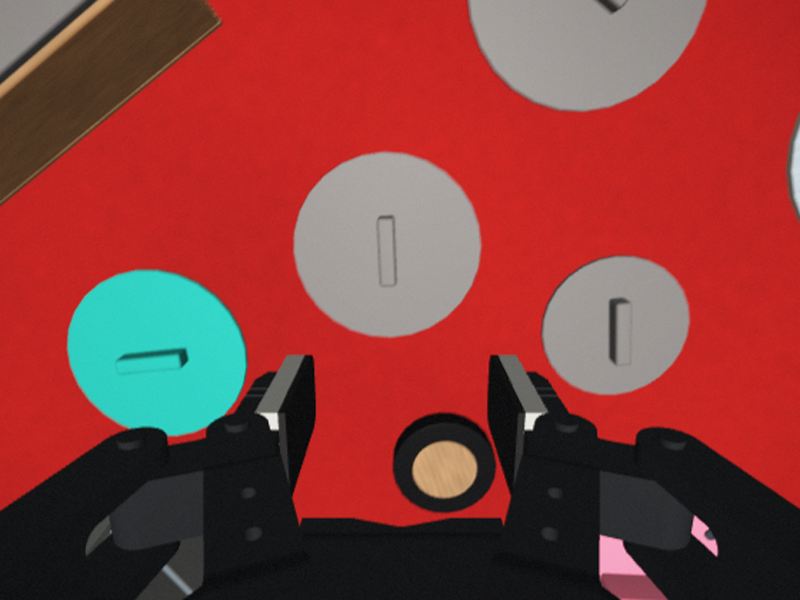

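The wrist view shows disc140 centred at about (387,245) in the enlarged picture, with its 140 mm diameter confirmed and its rib near vertical. Turquoise is at (155,355), the small disc at (615,325) and the large one at (585,20). I'll grasp the rib.

Emit:
{"fn": "apply_moves", "kwargs": {"claw": [0.05,0.05,0.05,0.05,0.05,0.05,0.05,0.05,0.05,0.05,0.005,0.005,0.005,0.005,0.005,0.005,0.005,0.005,0.005,0.005], "xyz": [[-0.0072,-0.0133,0],[0,0,0.033],[0,0,0.033],[0,0,0.033],[0,0,0.033],[0,0,0.033],[0,0,0.033],[0,0,0.033],[0,0,0.009],[0,0,0],[0,0,0],[0,0,0],[0,0,0],[0,0,0],[0,0,0],[0,0,0],[0,0,-0.03],[0,0,-0.03],[0,0,-0.03],[0,0,0]], "twist": [[0,0,-0.025],[0,0,0],[0,0,0],[0,0,0],[0,0,0],[0,0,0],[0,0,0],[0,0,0],[0,0,0],[0,0,0],[0,0,0],[0,0,0],[0,0,0],[0,0,0],[0,0,0],[0,0,0],[0,0,0],[0,0,0],[0,0,0],[0,0,0]], "force": 60}}

```text
clock: 19.25
position: [0.5968, 0.3434, 0.1059]
tool_rot: [-3.137, 0.0, -0.596]
force: [-0.4, 0.1, -1.0]
grip_width: 0.0099
finger_force: 59.3
```

```bash
python3 - <<'E'
from h import *
f=grab('wrist','w7.png');s=bot.observe();print(s['position'],s['tool_rot'],s['grip_width'])
z=s['position'][2]-.008
d=fitcirc(f,.593,.347,[(.07,z+.005,1)],span=.024);print(d)
plan(.578,-.2092,.2,.24)
E
```

```text
[0.59586267 0.3431426  0.10364554] [-3.13881525e+00  1.28302164e-03 -5.95862781e-01] 0.00974586542106677
[26.4747  0.591   0.347 ]
now [0.5959 0.3431 0.1036] -0.596 twist -0.8359 then tool shift [-0.1486  0.5323 -0.0964]
```

Emit:
{"fn": "apply_moves", "kwargs": {"claw": [0.005,0.005,0.005,0.005,0.005,0.005,0.005,0.005,0.005,0.005,0.005,0.005,0.005,0.005,0.005,0.005,0.005,0.005,0.005,0.005], "xyz": [[0,0,-0.03],[0,0,-0.03],[0,0,-0.03],[0.02,0.0311,0],[0.02,0.0311,0],[0.02,0.0311,0],[0.02,0.0311,0],[0.02,0.0311,0],[0.02,0.0311,0],[0.02,0.0311,0],[0.02,0.0311,0],[0.02,0.0311,0],[0.02,0.0311,0],[0.02,0.0311,0],[0.02,0.0311,0],[0.02,0.0311,0],[0.02,0.0311,0],[0.02,0.0311,0],[0,0,0],[0,0,0]], "twist": [[0,0,0],[0,0,0],[0,0,0],[0,0,0],[0,0,0],[0,0,0],[0,0,0],[0,0,0],[0,0,0],[0,0,0],[0,0,0],[0,0,0],[0,0,0],[0,0,0],[0,0,0],[0,0,0],[0,0,0],[0,0,0],[0,0,0],[0,0,0]]}}

```text
clock: 21.3
position: [0.581, -0.2127, 0.19]
tool_rot: [3.14, 0.004, -0.598]
force: [-0.5, 0.8, -2.3]
grip_width: 0.0098
finger_force: 59.3
```

```bash
python3 - <<'E'
from h import *
bot.grab_frame('top');bot.grab_frame('top')
f=grab('wrist','w8.png');s=bot.observe();p=s['position'];print(p,s['tool_rot'],s['grip_width'])
np.save('w8.npy',f,allow_pickle=True)
for dz in (.006,.0075,.009):
    print(fitcirc(f,p[0],p[1],[(.07,p[2]-dz+.005,1)],span=.024))
    print(' front half',fitcirc(f,p[0],p[1],[(.07,p[2]-dz+.005,1)],span=.024,a=np.radians(np.arange(-100,40,2))))
c=cv2.resize(f['img'],(640,480));cv2.imwrite('pics/c8.png',cv2.cvtColor(c,cv2.COLOR_RGB2BGR))
E
```

```text
[ 0.58162363 -0.21081321  0.1903217 ] [ 3.14086477  0.00335486 -0.59463811] 0.010103242988146008
[16.0985  0.5796 -0.2158]
 front half [33.7309  0.5751 -0.2068]
[15.6885  0.5801 -0.2153]
 front half [36.5214  0.5751 -0.2068]
[17.052   0.5751 -0.2063]
 front half [37.9167  0.5751 -0.2068]
```

View pics/c8.png

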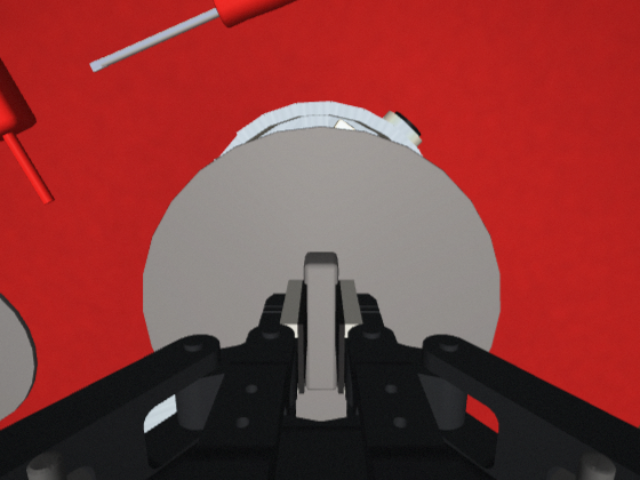

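Emit:
{"fn": "apply_moves", "kwargs": {"claw": [0.005,0.005,0.005,0.005,0.005,0.005,0.005,0.005,0.005,0.005,0.005], "xyz": [[0.003,0.0004,0],[0,0,0.03],[0,0,0.03],[0,0,0.03],[0,0,0.02],[0,0,0.015],[0,0,0.008],[0,0,0.005],[0,0,0.004],[0,0,0.003],[0,0,0]], "twist": [[0,0,0],[0,0,0],[0,0,0],[0,0,0],[0,0,0],[0,0,0],[0,0,0],[0,0,0],[0,0,0],[0,0,0],[0,0,0]]}}

```text
clock: 22.55
position: [0.5838, -0.2142, 0.0468]
tool_rot: [3.141, 0.002, -0.596]
force: [-3.2, 2.2, 9.1]
grip_width: 0.0102
finger_force: 60.6
```

Emit:
{"fn": "apply_moves", "kwargs": {"claw": [0.005,0.005,0.005,0.005], "xyz": [[0,0,0.002],[0,0,0.002],[0,0,0],[0,0,0]], "twist": [[0,0,0],[0,0,0],[0,0,0],[0,0,0]]}}

```text
clock: 22.95
position: [0.5839, -0.2142, 0.0464]
tool_rot: [-3.14, 0.001, -0.597]
force: [-24.9, 13.6, 78.7]
grip_width: 0.0098
finger_force: 69.1
```

```bash
python3 - <<'E'
from h import *
f=grab('wrist','w9.png');s=bot.observe();p=s['position'];print(p,s['tool_rot'],s['force'],s['moment'])
g=grab('scene','scene9.png');
a=cv2.resize(f['img'][60:330,90:470],(560,398),interpolation=cv2.INTER_CUBIC);b=cv2.resize(g['img'][245:345,215:325],(240,218),interpolation=cv2.INTER_CUBIC)
o=np.zeros((398,800,3),np.uint8);o[:,:560]=a;o[:218,560:]=b;cv2.imwrite('pics/c9.png',cv2.cvtColor(o,cv2.COLOR_RGB2BGR))
E
```

```text
[ 0.58388897 -0.21416637  0.04637225] [-3.13983601e+00  1.17764553e-03 -5.96570082e-01] [-25.70520981  13.61443752  78.51360312] [2.91405327 5.61474064 0.07196242]
```

View pics/c9.png

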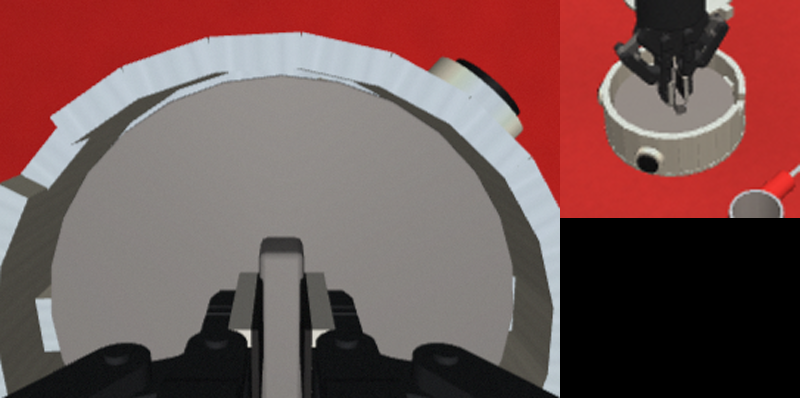

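Disc is in the bore, with ledges showing at its edges (45,310) and (513,300). I'll release it, then press with closed fingers on the middle of the rib.

Emit:
{"fn": "apply_moves", "kwargs": {"claw": [0.005,0.005,0.035,0.035,0.035,0.035,0.035,0.035,0.035,0.035,0.035,0.035,0.035,0.035,0.035], "xyz": [[0,0,-0.002],[0,0,-0.001],[0,0,0],[0,0,0],[0,0,0],[0,0,-0.01],[0,0,-0.03],[0,0,-0.03],[0,0,-0.03],[0,0,-0.03],[0,0,-0.03],[0,0,-0.03],[0,0,-0.03],[0,0,0],[0,0,0]], "twist": [[0,0,0],[0,0,0],[0,0,0],[0,0,0],[0,0,0],[0,0,0],[0,0,0],[0,0,0],[0,0,0],[0,0,0],[0,0,0],[0,0,0],[0,0,0],[0,0,0],[0,0,0]]}}

```text
clock: 24.55
position: [0.584, -0.2142, 0.2653]
tool_rot: [3.141, 0.002, -0.596]
force: [0.3, -0.3, 0.1]
grip_width: 0.035
finger_force: 0.0
```

```bash
python3 - <<'E'
from h import *
f=grab('wrist','w10.png');s=bot.observe();p=s['position'];print(p,s['tool_rot'],s['force'])
np.save('w10.npy',f,allow_pickle=True)
print(fitcirc(f,.578,-.209,[(.082,.058,1)]),fitcirc(f,.578,-.209,[(.07,.039,1)]),fitcirc(f,.578,-.209,[(.07,.039,-1)]))
u=px(f,[.578,-.209,.04]).astype(int);print(u)
a=f['img'][max(u[1]-95,0):u[1]+105,u[0]-120:u[0]+120];a=cv2.resize(a,None,fx=3,fy=3,interpolation=cv2.INTER_CUBIC)
cv2.imwrite('pics/c10.png',cv2.cvtColor(a,cv2.COLOR_RGB2BGR))
E
```

```text
[ 0.58370342 -0.21396022  0.26447142] [ 3.14058475e+00  2.98594452e-03 -5.96013207e-01] [ 0.3426525 -0.191889  -0.0757607]
[56.3877  0.578  -0.2085] [19.7766  0.5805 -0.2105] [19.176   0.566  -0.2025]
[279 180]
```

View pics/c10.png

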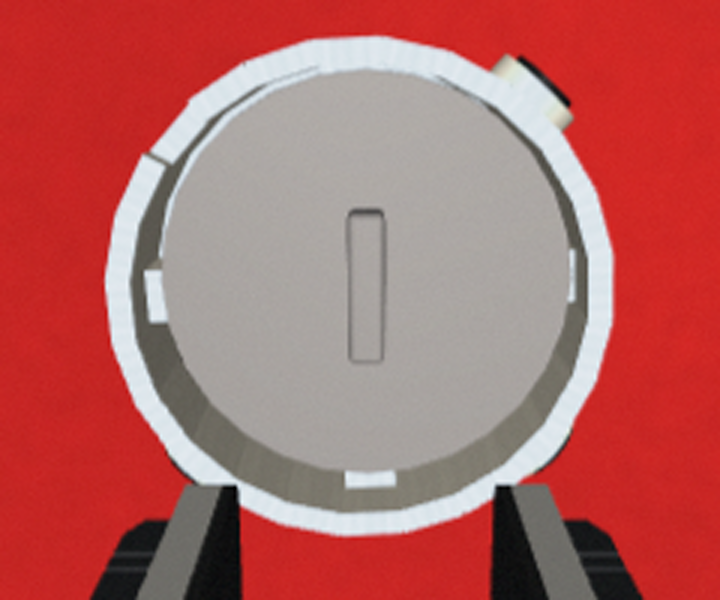

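The disc sits in the bore with three ledges showing, centred at (0.5805, −0.2105). Now I'll press on the rib.

Emit:
{"fn": "apply_moves", "kwargs": {"claw": [0.0,0.0,0.0,0.0,0.0,0.0,0.0,0.0,0.0,0.0,0.0,0.0,0.0,0.0], "xyz": [[-0.0046,-0.0011,0],[0,0,0.033],[0,0,0.033],[0,0,0.033],[0,0,0.033],[0,0,0.033],[0,0,0.033],[0,0,0.006],[0,0,0],[0,0,0.002],[0,0,0.002],[0,0,0.002],[0,0,0.002],[0,0,0]], "twist": [[0,0,0],[0,0,0],[0,0,0],[0,0,0],[0,0,0],[0,0,0],[0,0,0],[0,0,0],[0,0,0],[0,0,0],[0,0,0],[0,0,0],[0,0,0],[0,0,0]], "force": 20}}

```text
clock: 26.0
position: [0.5808, -0.2106, 0.0549]
tool_rot: [-3.141, 0.001, -0.596]
force: [-9.8, 5.8, 33.7]
grip_width: -0.0001
finger_force: 17.2
```

Emit:
{"fn": "apply_moves", "kwargs": {"claw": [0.0,0.0,0.0,0.0,0.0,0.0,0.0,0.05,0.05,0.05,0.05,0.05,0.05,0.05,0.05,0.05,0.05,0.05,0.05,0.05], "xyz": [[0,0,0.001],[0,0,0],[0,0,0],[0,0,-0.038],[0,0,-0.038],[0,0,-0.038],[0,0,-0.038],[0,0,-0.038],[0,0,0],[0,0,0],[0,0,0],[0,0,0],[-0.0257,-0.0266,0],[-0.0257,-0.0266,0],[-0.0257,-0.0266,0],[-0.0257,-0.0266,0],[-0.0257,-0.0266,0],[-0.0257,-0.0266,0],[-0.0257,-0.0266,0],[0,0,0]], "twist": [[0,0,0],[0,0,0],[0,0,0],[0,0,0],[0,0,0],[0,0,0],[0,0,0],[0,0,0],[0,0,-0.094],[0,0,-0.094],[0,0,-0.094],[0,0,-0.094],[0,0,0],[0,0,0],[0,0,0],[0,0,0],[0,0,0],[0,0,0],[0,0,0],[0,0,0]]}}

```text
clock: 28.0
position: [0.444, 0.0138, 0.2425]
tool_rot: [-3.14, 0.003, -0.215]
force: [-0.4, -0.4, 0.2]
grip_width: 0.0501
finger_force: 0.0
```

```bash
python3 - <<'E'
from h import *
bot.grab_frame('top')
f=grab('wrist','w11.png');s=bot.observe();p=s['position'];print(p,s['tool_rot'],s['qpos'])
np.save('w11.npy',f,allow_pickle=True)
l=fitcirc(f,.446,.01,[(.084,.022,1)]);print('lid',l)
t=grab('top');print(fitcirc(t,.578,-.209,[(.082,.058,1)]),fitcirc(t,.58,-.21,[(.07,.039,-1)],span=.008))
a=cv2.resize(f['img'],(640,480));b=cv2.resize(t['img'][125:205,340:420],(160,160));a[320:480,:160]=b
cv2.imwrite('pics/c11.png',cv2.cvtColor(a,cv2.COLOR_RGB2BGR))
E
```

```text
[0.44582296 0.01090707 0.2426925 ] [-3.14076725e+00  1.93488695e-03 -2.18365136e-01] [-0.55283735  0.24129281  0.47474947  2.05160611 -0.14384587  0.88121632
 -1.78702971]
lid [5.86424e+01 4.46000e-01 9.00000e-03]
[54.6881  0.579  -0.207 ] [18.9973  0.587  -0.2155]
```

View pics/c11.png

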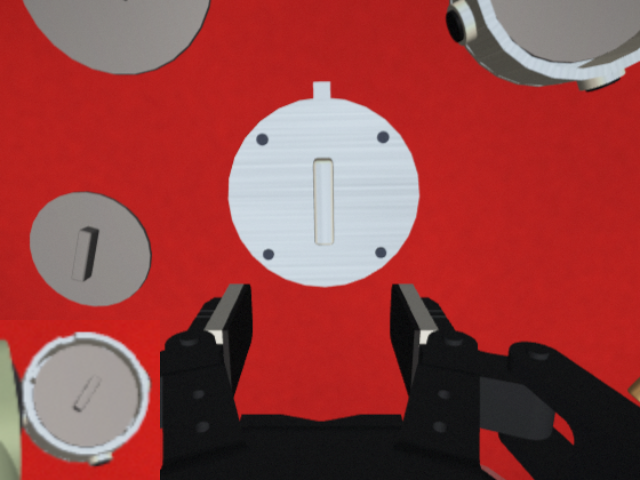

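Wrist view: lid centre is at (323,192), key tab at (321,90) and handle vertical. The inset top view shows the disc seated in the box.

```bash
python3 - <<'E'
from h import *
f=np.load('w11.npy',allow_pickle=True).item()
k=ray(f,(321.5*.875,82*.875),.021);print('key tip',k,np.arctan2(k[1]-.009,k[0]-.446),np.hypot(k[1]-.009,k[0]-.446))
a=ray(f,(323*.875,160*.875),.052);b=ray(f,(324*.875,244*.875),.052);print('handle',(a+b)/2,np.arctan2(*(a-b)[1::-1]),np.hypot(*(a-b)[:2]))
plan(.446,.009,.03,np.arctan2(*(a-b)[1::-1]))
E
```

```text
key tip [ 0.5391384  -0.00945519  0.021     ] -0.19561417118667637 0.09494922180802286
handle [0.44636202 0.00926633 0.052     ] -0.20291686387641145 0.06870006509796686
now [0.4461 0.0101 0.2426] -0.22 twist -0.017 then tool shift [1.000e-04 1.100e-03 2.126e-01]
```

Emit:
{"fn": "apply_moves", "kwargs": {"claw": [0.05,0.05,0.05,0.05,0.05,0.05,0.05,0.05,0.05,0.005,0.005,0.005,0.005,0.005,0.005,0.005,0.005,0.005,0.005,0.005], "xyz": [[0,0.001,0],[0,0,0.034],[0,0,0.034],[0,0,0.034],[0,0,0.034],[0,0,0.034],[0,0,0.034],[0,0,0.0085],[0,0,0],[0,0,0],[0,0,0],[0,0,0],[0,0,0],[0,0,0],[0,0,-0.02],[0,0,-0.03],[0,0,-0.03],[0,0,-0.04],[0,0,0],[0,0,0]], "twist": [[0,0,-0.018],[0,0,0],[0,0,0],[0,0,0],[0,0,0],[0,0,0],[0,0,0],[0,0,0],[0,0,0],[0,0,0],[0,0,0],[0,0,0],[0,0,0],[0,0,0],[0,0,0],[0,0,0],[0,0,0],[0,0,0],[0,0,0],[0,0,0]], "force": 110}}

```text
clock: 30.15
position: [0.4456, 0.0099, 0.1504]
tool_rot: [-3.14, 0.001, -0.201]
force: [0.1, 1.0, -5.6]
grip_width: 0.0136
finger_force: 109.2
```

Emit:
{"fn": "apply_moves", "kwargs": {"claw": [0.005,0.005,0.005,0.005,0.005,0.005,0.005,0.005,0.005,0.005,0.005,0.005,0.005,0.005,0.005,0.005], "xyz": [[0,0,0],[0,0,0],[0,0,0],[0,0,0],[0,0,0],[0.0312,0.0072,0],[0.0312,0.0072,0],[0.0312,0.0072,0],[0.0312,0.0072,0],[0.0312,0.0072,0],[0.0312,0.0072,0],[0.0312,0.0072,0],[0.0312,0.0072,0],[0,0,0],[0,0,0],[0,0,0]], "twist": [[0,0,0.12],[0,0,0.12],[0,0,0.12],[0,0,0.12],[0,0,0.12],[0,0,0],[0,0,0],[0,0,0],[0,0,0],[0,0,0],[0,0,0],[0,0,0],[0,0,0],[0,0,0],[0,0,0],[0,0,0]]}}

```text
clock: 31.75
position: [0.5767, -0.2092, 0.1481]
tool_rot: [3.139, 0.004, -0.802]
force: [-0.4, 0.8, -4.6]
grip_width: 0.0139
finger_force: 109.0
```

```bash
python3 - <<'E'
from h import *
bot.grab_frame('top')
f=grab('wrist','w12.png');s=bot.observe();p=s['position'];print(p,s['tool_rot'],s['qpos'][6],s['grip_width'])
np.save('w12.npy',f,allow_pickle=True)
z0=p[2]-.030
for q in (range(-120,40,2),range(-140,60,2)): print(fitcirc(f,p[0],p[1],[(.084,z0+.022,1)],span=.012,a=np.radians(np.array(q))))
a=cv2.resize(f['img'],(640,480));cv2.imwrite('pics/c12.png',cv2.cvtColor(a,cv2.COLOR_RGB2BGR))
E
```

```text
[ 0.5771135  -0.20902769  0.14871099] [ 3.13995367  0.00337971 -0.80115587] -1.7480398791608256 0.013683587354092513
[56.3498  0.5751 -0.2075]
[49.4251  0.5751 -0.2075]
```

View pics/c12.png

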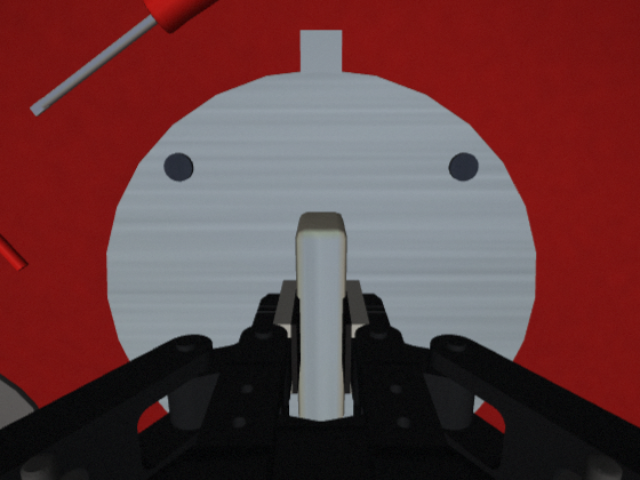

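The wrist view shows the lid held over the box with its key at (321,50), about 60° clockwise of the notch. I'll lower it onto the rim.

Emit:
{"fn": "apply_moves", "kwargs": {"claw": [0.005,0.005,0.005,0.005,0.005,0.005,0.005,0.005,0.005], "xyz": [[0.0013,-0.0007,0],[0,0,0.02],[0,0,0.02],[0,0,0.012],[0,0,0.006],[0,0,0.004],[0,0,0.002],[0,0,0],[0,0,0]], "twist": [[0,0,0],[0,0,0],[0,0,0],[0,0,0],[0,0,0],[0,0,0],[0,0,0],[0,0,0],[0,0,0]]}}

```text
clock: 32.75
position: [0.5789, -0.2105, 0.0856]
tool_rot: [3.14, 0.002, -0.802]
force: [0.1, -1.0, -5.0]
grip_width: 0.0134
finger_force: 109.1
```

Emit:
{"fn": "apply_moves", "kwargs": {"claw": [0.005,0.005,0.005,0.005,0.005], "xyz": [[0,0,0.001],[0,0,0.001],[0,0,0.001],[0,0,0.0005],[0,0,0]], "twist": [[0,0,0],[0,0,0],[0,0,0],[0,0,0],[0,0,0]]}}

```text
clock: 33.25
position: [0.5787, -0.2102, 0.0823]
tool_rot: [3.141, 0.003, -0.802]
force: [-5.9, 5.3, 11.4]
grip_width: 0.0136
finger_force: 111.3
```

The key is resting on the rim (TCP 0.0823 as predicted, about 16 N down). Now I'll turn without lifting.

Emit:
{"fn": "apply_moves", "kwargs": {"claw": [0.005,0.005,0.005,0.005,0.005,0.005,0.005,0.005], "xyz": [[0,0,0],[0,0,0],[0,0,0],[0,0,0],[0,0,0],[0,0,0],[0,0,0],[0,0,0]], "twist": [[0,0,-0.05],[0,0,-0.05],[0,0,-0.05],[0,0,-0.05],[0,0,-0.05],[0,0,-0.05],[0,0,-0.05],[0,0,0]]}}

```text
clock: 34.05
position: [0.5791, -0.2116, 0.0824]
tool_rot: [3.141, 0.0, -0.452]
force: [-0.4, -4.1, 4.7]
grip_width: 0.0137
finger_force: 110.4
```

Emit:
{"fn": "apply_moves", "kwargs": {"claw": [0.005,0.005,0.005,0.005,0.005,0.005,0.005,0.005,0.005,0.005,0.005,0.005], "xyz": [[0,0,0.0003],[0,0,0],[0,0,0],[0,0,0],[0,0,0],[0,0,0],[0,0,0],[0,0,0],[0,0,0],[0,0,0],[0,0,0],[0,0,0]], "twist": [[0,0,-0.05],[0,0,-0.05],[0,0,-0.05],[0,0,-0.05],[0,0,-0.05],[0,0,-0.05],[0,0,-0.05],[0,0,-0.05],[0,0,-0.05],[0,0,-0.05],[0,0,-0.05],[0,0,0]]}}

```text
clock: 35.25
position: [0.5796, -0.2114, 0.0822]
tool_rot: [3.141, 0.0, 0.097]
force: [0.4, -3.1, 6.4]
grip_width: 0.0139
finger_force: 110.7
```

Emit:
{"fn": "apply_moves", "kwargs": {"claw": [0.005,0.005,0.005,0.005,0.005], "xyz": [[0,0,0],[0,0,0],[0,0,0],[0,0,0.0003],[0,0,0]], "twist": [[0,0,-0.04],[0,0,-0.04],[0,0,-0.03],[0,0,-0.02],[0,0,0]]}}

```text
clock: 35.75
position: [0.5796, -0.2115, 0.0819]
tool_rot: [3.141, 0.0, 0.226]
force: [0.2, -3.7, 7.0]
grip_width: 0.0137
finger_force: 110.8
```

Emit:
{"fn": "apply_moves", "kwargs": {"claw": [0.005,0.005,0.005], "xyz": [[0,0,0.0003],[0,0,0],[0,0,0]], "twist": [[0,0,-0.02],[0,0,0],[0,0,0]]}}

```text
clock: 36.05
position: [0.5796, -0.2113, 0.0816]
tool_rot: [3.141, 0.0, 0.245]
force: [0.9, -3.4, 5.9]
grip_width: 0.0137
finger_force: 110.8
```

Emit:
{"fn": "apply_moves", "kwargs": {"claw": [0.005,0.005,0.005,0.005], "xyz": [[0,0,0.0007],[0,0,0.0007],[0,0,0],[0,0,0]], "twist": [[0,0,0],[0,0,0],[0,0,0],[0,0,0]]}}

```text
clock: 36.45
position: [0.5796, -0.2111, 0.0806]
tool_rot: [3.141, 0.0, 0.245]
force: [-3.1, -1.6, 13.8]
grip_width: 0.0138
finger_force: 111.9
```

Emit:
{"fn": "apply_moves", "kwargs": {"claw": [0.005,0.005,0.005,0.005], "xyz": [[0,0,0],[0,0,0],[0,0,0],[0,0,0]], "twist": [[0,0,-0.015],[0,0,-0.015],[0,0,0],[0,0,0]]}}

```text
clock: 36.85
position: [0.5783, -0.2098, 0.0789]
tool_rot: [-3.139, 0.003, 0.277]
force: [0.1, 1.9, -4.6]
grip_width: 0.0139
finger_force: 109.1
```

The contact force is gone and the lid has dropped, so the key has entered the notch. Lowering now.

Emit:
{"fn": "apply_moves", "kwargs": {"claw": [0.005,0.005,0.005,0.005,0.005,0.005], "xyz": [[0,0,0.0015],[0,0,0.0015],[0,0,0.0015],[0,0,0.0015],[0,0,0],[0,0,0]], "twist": [[0,0,0],[0,0,0],[0,0,0],[0,0,0],[0,0,0],[0,0,0]]}}

```text
clock: 37.45
position: [0.5784, -0.2095, 0.0736]
tool_rot: [-3.139, 0.003, 0.278]
force: [-6.1, 8.0, 10.1]
grip_width: 0.0133
finger_force: 111.3
```

Emit:
{"fn": "apply_moves", "kwargs": {"claw": [0.005,0.005,0.005,0.005], "xyz": [[0,0,0.001],[0,0,0.0005],[0,0,0],[0,0,0]], "twist": [[0,0,0],[0,0,0],[0,0,0],[0,0,0]]}}

```text
clock: 37.85
position: [0.5784, -0.2095, 0.0735]
tool_rot: [-3.139, 0.002, 0.278]
force: [-15.3, 11.3, 37.5]
grip_width: 0.0131
finger_force: 115.2
```

```bash
python3 - <<'E'
from h import *
s=bot.observe();print(s['position'],s['force'],s['moment'],s['tool_rot'])
E
```

```text
[ 0.57843538 -0.20949252  0.07353071] [-15.28336094  11.26733489  37.46818951] [ 2.45638548  3.06005903 -0.06250351] [-3.13872594e+00  2.30759562e-03  2.77792735e-01]
```

Stiff stop about 10 mm below the key-on-rim height, so the lid is home. I'll release it and verify the handle-top height with closed fingers.

Emit:
{"fn": "apply_moves", "kwargs": {"claw": [0.005,0.005,0.04,0.04,0.04,0.04,0.04,0.04,0.0,0.0,0.0,0.0,0.0,0.0,0.0,0.0,0.0,0.0], "xyz": [[0,0,-0.0015],[0,0,-0.001],[0,0,0],[0,0,0],[0,0,0],[0,0,-0.02],[0,0,-0.02],[0,0,-0.018],[0,0,0],[0,0,0],[0,0,0],[0,0,0],[0,0,0.02],[0,0,0.008],[0,0,0.004],[0,0,0.003],[0,0,0.002],[0,0,0]], "twist": [[0,0,0],[0,0,0],[0,0,0],[0,0,0],[0,0,0],[0,0,0],[0,0,0],[0,0,0],[0,0,0],[0,0,0],[0,0,0],[0,0,0],[0,0,0],[0,0,0],[0,0,0],[0,0,0],[0,0,0],[0,0,0]]}}

```text
clock: 39.65
position: [0.5787, -0.2105, 0.0954]
tool_rot: [-3.14, 0.002, 0.278]
force: [0.2, 0.5, 0.2]
grip_width: 0.0
finger_force: 0.0
```

Emit:
{"fn": "apply_moves", "kwargs": {"claw": [0.0,0.0,0.0,0.0,0.0], "xyz": [[0,0,0.001],[0,0,0.001],[0,0,0.001],[0,0,0],[0,0,0]], "twist": [[0,0,0],[0,0,0],[0,0,0],[0,0,0],[0,0,0]]}}

```text
clock: 40.15
position: [0.579, -0.2106, 0.094]
tool_rot: [-3.141, 0.001, 0.278]
force: [-7.7, 3.8, 26.0]
grip_width: 0.0
finger_force: 12.9
```

The handle top is at 0.094, which is exactly flush. I'll retreat and do a numeric check.

Emit:
{"fn": "apply_moves", "kwargs": {"claw": [0.0,0.0,0.0,0.0,0.0,0.0,0.0,0.0], "xyz": [[0,0,-0.01],[0,0,-0.03],[0,0,-0.03],[0,0,-0.03],[0,0,-0.03],[0,0,-0.03],[0,0,0],[0,0,0]], "twist": [[0,0,0],[0,0,0],[0,0,0],[0,0,0],[0,0,0],[0,0,0],[0,0,0],[0,0,0]]}}

```text
clock: 40.95
position: [0.5793, -0.2106, 0.253]
tool_rot: [-3.141, 0.001, 0.278]
force: [0.8, -0.2, -0.5]
grip_width: 0.0002
finger_force: 0.0
```

```bash
python3 - <<'E'
from h import *
f=grab('wrist','w14.png');
for z in (.061,.064,.067,.074): print(z,fitcirc(f,.578,-.209,[(.084,z,1)],span=.008))
g=f['img'][:,:,1].astype(np.float32);b=fitcirc(f,.578,-.209,[(.084,.064,1)],span=.008)
a=np.arange(-.1,.7,.005);v=samp(g,circ(f,b[1],b[2],.091,.063,a=a));on=a[v>120];print('key',on.min(),on.max(),on.mean())
for r in bot.find_in('wrist','lid_key'): print(np.round(r['position'],3),r['score'])
t=grab('top','top14.png');o=cv2.imread('pics/top1.png')
d=cv2.absdiff(cv2.cvtColor(t['img'],cv2.COLOR_RGB2BGR),o).max(2);print('changed px in discs/tape/pink region',(d[185:340,60:255]>50).sum(),'large disc',(d[110:175,222:286]>50).sum(),'teal',(d[130:185,75:135]>50).sum())
for q in bot.find_in('top','block1')+bot.find_in('scene','block1'): print(np.round(q['position'],3),q['score'])
E
```

```text
0.061 [51.6336  0.5775 -0.209 ]
0.064 [51.6305  0.578  -0.209 ]
0.067 [51.3887  0.5785 -0.21  ]
0.074 [28.0963  0.575  -0.2095]
key 0.19500000000000026 0.3450000000000004 0.2700000000000003
[ 0.585 -0.204  0.066] 0.83
changed px in discs/tape/pink region 191 large disc 0 teal 0
```

```bash
python3 - <<'E'
import cv2
d=cv2.absdiff(cv2.imread('pics/top14.png'),cv2.imread('pics/top1.png')).max(2)
print((d[194:340,60:255]>50).sum())
from workcell import bot
print(bot.job_done())
E
```

```text
0
the job is handed in; nothing more can be done
None
```

The job is handed in: both blocks I found lie flat on the box floor, disc140 is pressed level on the ledges, and the lid, turned about 60° on the rim until its key dropped, sits flush by handle height (0.094 m); the other discs and the tape are where they lay.

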